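# Find the raised support button on a test fixture and press it home

## Robot

A 6-joint arm with a two-finger parallel gripper is mounted at the origin on the work surface. World frame = base frame: x ahead of the robot, y to its left, z up, the work surface at z = 0. Lengths are in m, angles in rad, forces in N, time in s.
With the tool pointing down it reaches from about 0.375 to 0.975 m from the base axis. Payload 3.8 kg.
Tool frame: the origin (TCP) lies between the finger pads; the fingertips stand 22 mm ahead of it and the grasp point (between the pads) lies 3 mm ahead of it (bot.finger_overhang is the distance from the TCP to the fingertips, in m); x points along the fingers, y is the direction in which the jaws open and shut, and the axes are right-handed (so a half turn about x gives the same grasp; the last joint's range is limited). The gripper opens to 85 mm and grips with 20 to 120 N. Pads are 22 mm wide; open, the fingers measure 114 mm over their backs; the gripper's body (76 mm by 85 mm) begins 54 mm behind the grasp point. The pads swing forward as they close: fully open they stand 13 mm farther back than shut.
Start: joints at [1.218, 0.264, 1.604, -0, 1.274, -0.037], TCP at [0.21, 0.642, 0.253] pointing down, gripper open.
Joint ranges: [-2.63, 2.63], [-0.94, 2.18], [0.31, 2.57], [-1.31, 4.45], [0, 2.66], [-2.55, 2.55]. Speed limits (rad/s): [2.57, 2.57, 3.14, 3.14, 3.14, 3.14].

## Interface

Orientations are given as a rotation vector (axis times angle).
In Python, from workcell import bot gives the robot as it stands. The module is installed in compiled form; this text tells all that it offers.
- The arm moves only by the tool arm_command, never from a script. Its argument "series" is a list that holds one entry, the list of rows, each a list of 7 numbers: the turn, a rotation vector about the tool's x, y, z in rad, then the shift along the tool's x, y, z in cm, then the opening, from 0 (shut) to 1 (fully open). In form: [[[rx, ry, rz, x, y, z, grip], ...]]. A call has 1 to 10 rows; each row shifts and turns the pose as measured when the row begins, along the tool's axes as they then stand; what a row does not reach is not made up. A row lasts 1/10 s, in which the tool goes at most 50 mm and 8.59 degrees, less where a joint would pass 70% of its speed; a pose out of reach is approached as far as the arm can. A call is refused whole if a number of a shift passes 5 or a number of a turn 0.15, either way. A call with a gripper value outside its range is refused whole. The fingers move at their own pace and stop on an object; "newtons" is the grip in N (left out, the last holds). Time passes only in rows, so rows that do not move let the fingers close. It gives the time, the measured TCP pose, the force and the opening at its end, in the units of the state.
- bot.read_state(): the state, without advancing time (a new reading comes with each control period).
- bot.read_camera(name): name is "side" or "top" or "wrist"; returns (picture, depth): 384x512x3 uint8, blue, green, red; 384x512 float32, m along the optical axis (not along the pixel's ray), 0 where there is no reading.
- bot.camera_info(name): a dict with "K" (3x3 intrinsics, pixels), "dist_coeffs" ([k1, k2, p1, p2, k3] as OpenCV has them; the pictures are not rectified), "extrinsics" (4x4, takes a point from camera to world coordinates). Camera axes: x right, y down, z forward; pixel columns grow to the right and rows downward; lengths in m; the calibration is good to about 2 mm. A picture is of the moment at which its call begins: read the wrist's pose just before it. camera_info takes no time and is no camera call; for the wrist camera it gives the pose at the moment of the call.
- bot.finish_job(): hands the job in, once; it reports no verdict.
The state is a dict: "time": time; "q": joint angles; "joint_vel": joint speeds; "joint_torque": joint torques, N m; "tool_pos": TCP position; "tcp_rot": TCP orientation; "wrist_force": force on the tool from outside, world axes, zero at the start; "torque": the same for the moment, N m; "width": opening from 0.0 (shut) to 1.0 (fully open).
Only numpy, scipy, OpenCV 4.12 (cv2) and the standard library are available. Lean on these libraries where they do the work, as an engineer would, in place of code of your own. Each camera call takes 0.05 s, during which the arm holds its last target.

## Task

One of the six support buttons on the test fixture plate has crept up a few millimetres. Take the sprung probe by its grip out of the wooden block, feel the button tops with light touches of its pin (no more than about 5 N) to find the high one, and with the probe press that one alone fully home, without forcing it beyond about 15 N; the seated buttons and the plate must never be pressed harder than a light touch, and the hand itself must not touch the fixture. Then stand the probe back upright in its block, collar down on the wood, let go, and leave the things lying about undisturbed.

Things in the scene. Friction and masses are not known exactly. Their poses are not given: they have to be found in the camera images.
- plate: Test fixture: aluminium plate 150 (x) x 210 (y) mm on four rubber feet, fixed; its level top face is 35 mm above the bench. Origin under its centre at bench height, z up. It carries six alike round black plastic support buttons, 22 mm across, at spot1 to spot6, their caps 6 mm high when seated. Two steel locating posts, 8 mm thick and 10 mm high, at x = +66 and -66 mm, y = 0.
- spot1 (a point): Point at the centre of the top of the button at x = +45, y = +70 mm of the plate, where that top is when seated (41 mm above the bench); it belongs to the plate and does not show which button stands high. Five of the six buttons are seated and rigid. One, any of them, stands 3 to 4 mm higher: it stays put under a touch, slides down under 9 to 10 N, stops hard when home and stays there.
- spot2 (a point): Point at the centre of the top of the button at x = +45, y = +0 mm of the plate, where that top is when seated (41 mm above the bench); it belongs to the plate and does not show which button stands high.
- spot3 (a point): Point at the centre of the top of the button at x = +45, y = -70 mm of the plate, where that top is when seated (41 mm above the bench); it belongs to the plate and does not show which button stands high.
- spot4 (a point): Point at the centre of the top of the button at x = -45, y = +70 mm of the plate, where that top is when seated (41 mm above the bench); it belongs to the plate and does not show which button stands high.
- spot5 (a point): Point at the centre of the top of the button at x = -45, y = +0 mm of the plate, where that top is when seated (41 mm above the bench); it belongs to the plate and does not show which button stands high.
- spot6 (a point): Point at the centre of the top of the button at x = -45, y = -70 mm of the plate, where that top is when seated (41 mm above the bench); it belongs to the plate and does not show which button stands high.
- probe: Sprung touch probe, 0.1 to 0.18 kg, standing in the block with its collar resting on the block's top. Origin on its axis at the underside of the collar, z up along the axis. Collar 28 mm across, from 0 to 6 mm; black round grip 18 mm across, from 6 to 56 mm; steel barrel 14 mm across, from 0 down to -40 mm; steel pin 6 mm across with its end at -60 mm.
- probe_end (a point): End of the probe's pin, 60 mm below the probe's origin when free. The pin is sprung: it slides up into the barrel at 1 N per mm, without preload, and bottoms after 16 mm.
- block: Wooden block 80 x 80 x 72 mm, fixed, with a round upright blind hole in the middle of its top, 20 mm across and 68 mm deep. Origin under its centre at bench height, z up.
- block_mouth (a point): Centre of the hole's mouth, on the top face of the block, 72 mm above the bench; the probe's origin is here when it stands in the block.
- module: Bystander: small circuit module 22 x 30 mm, 8 mm high, lying loose on the plate between the buttons. Origin under its centre.
- heatsink: Bystander: finned dark metal heat sink 26 x 26 mm, 13 mm high, lying loose on the plate between the buttons. Origin under its centre.
- mug: Bystander: white mug, 76 mm across, 85 mm high. Origin under its centre.
- spool: Bystander: solder spool standing on its flange, 56 mm across, 40 mm high. Origin under its centre.
- screwdriver: Bystander: screwdriver 160 mm long, lying on the bench. Origin under its middle.
- jar: Bystander: glass jar, 52 mm across, 55 mm high. Origin under its centre.
Mind the look-alikes: they are no part of the job. Leave any blue, red or turquoise look-alike of the probe alone.

How it is judged:
By the outcome, as a careful person would: the job done as asked, in the order asked, and still so for the second after the job is handed in, with the robot touching nothing.
It also fails if it takes over 72 s, if anything falls off the work surface, if the arm or the gripper's body presses on something with over 40 N, if the wrist force passes 120 N, or if a joint passes its speed limit or range.

## Working session

There is one attempt and no reset: what is moved stays moved. The work goes in short steps, Python scripts to look and compute and a tool call to move; the robot and the scene stay as the last step left them, time stands still between calls to the robot, and variables do not carry over. Pictures are saved under pics/ and viewed, and the job is handed in when it is done.

Besides the shell and the picture viewer there is one more tool, called in YAML: its name, and indented under it one key for each argument. arm_command: Moves the arm, as the interface text tells. Its arguments: {"type":"object","properties":{"series":{"type":"array"},"newtons":{"type":"number"}},"required":["series"]}

```bash
mkdir -p pics; ls; python3 - <<'E'
from workcell import bot
import cv2, numpy as np
s=bot.read_state();print({k:np.round(v,4) for k,v in s.items()})
for n in ["side","top","wrist"]:
    p,d=bot.read_camera(n); i=bot.camera_info(n)
    np.savez(f"pics/{n}0.npz",p=p,d=d,**{k:np.array(v) for k,v in i.items()})
    cv2.imwrite(f"pics/{n}0.png",p); print(n,np.round(i["K"],1).tolist(),np.round(i["dist_coeffs"],3),np.round(i["extrinsics"],3).tolist())
E
```

```text
pics
{'time': np.float64(0.0), 'q': array([ 1.2181,  0.2648,  1.6054, -0.    ,  1.2737, -0.0369]), 'joint_vel': array([ 0.0008, -0.0003,  0.0006,  0.0003,  0.0009,  0.0006]), 'joint_torque': array([ 6.00000e-04, -5.15104e+01, -3.67319e+01, -1.00000e-04,
        1.28000e-02, -0.00000e+00]), 'tool_pos': array([0.2094, 0.641 , 0.252 ]), 'tcp_rot': array([ 0.2461,  1.557 , -0.2496]), 'wrist_force': array([0.4418, 0.2262, 0.8825]), 'torque': array([ 0.0071, -0.0182, -0.0019]), 'width': np.float64(1.0034)}
side [[416.8, 0.0, 259.3], [0.0, 416.8, 185.9], [0.0, 0.0, 1.0]] [-0.064  0.     0.     0.     0.   ] [[0.875, -0.257, 0.409, 0.153], [-0.483, -0.435, 0.76, -0.739], [-0.018, -0.863, -0.505, 0.573], [0.0, 0.0, 0.0, 1.0]]
top [[451.2, 0.0, 265.9], [0.0, 451.2, 196.6], [0.0, 0.0, 1.0]] [-0.068  0.     0.     0.     0.   ] [[0.015, -0.999, 0.046, 0.489], [-1.0, -0.017, -0.026, 0.024], [0.027, -0.046, -0.999, 1.086], [0.0, 0.0, 0.0, 1.0]]
wrist [[326.3, 0.0, 261.1], [0.0, 326.3, 198.4], [0.0, 0.0, 1.0]] [0.017 0.    0.    0.    0.   ] [[0.31, 0.912, 0.269, 0.141], [0.951, -0.297, -0.09, 0.664], [-0.002, 0.284, -0.959, 0.372], [0.0, 0.0, 0.0, 1.0]]
```

View pics/top0.png

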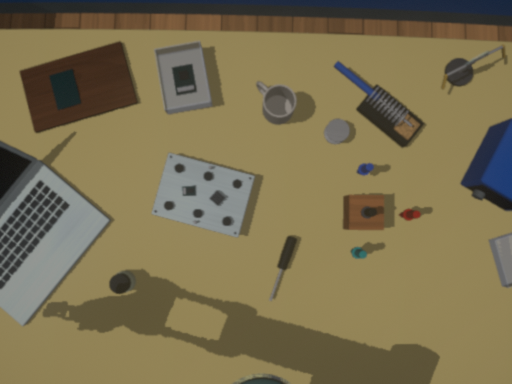

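View pics/side0.png

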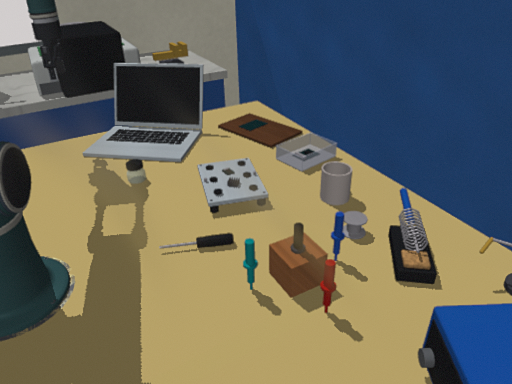

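View pics/wrist0.png

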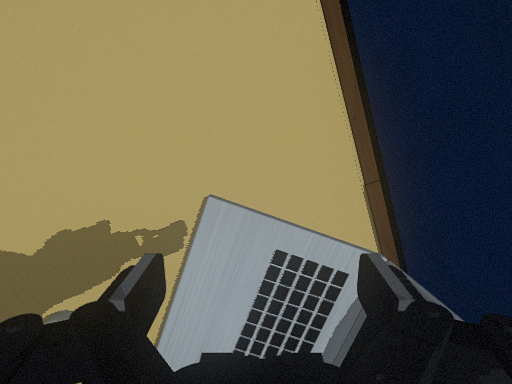

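```bash
cat > h.py <<'E'
import numpy as np, cv2
def load(f): return dict(np.load(f))
def proj(c,P):
    T=np.linalg.inv(c["extrinsics"]); r,_=cv2.Rodrigues(T[:3,:3])
    return cv2.projectPoints(np.array(P,float).reshape(-1,1,3),r,T[:3,3],c["K"],c["dist_coeffs"])[0].reshape(-1,2)
def onplane(c,uv,z):
    n=cv2.undistortPoints(np.array(uv,float).reshape(-1,1,2),c["K"],c["dist_coeffs"]).reshape(-1,2)
    d=np.c_[n,np.ones(len(n))]@c["extrinsics"][:3,:3].T; o=c["extrinsics"][:3,3]
    return o+d*((z-o[2])/d[:,2])[:,None]
def cloud(c):
    v,u=np.mgrid[:384,:512]
    n=cv2.undistortPoints(np.stack([u,v],-1).reshape(-1,1,2).astype(float),c["K"],c["dist_coeffs"]).reshape(384,512,2)
    d=c["d"][...,None]; P=np.concatenate([n*d,d],-1)
    return P@c["extrinsics"][:3,:3].T+c["extrinsics"][:3,3]
def crop(c,x0,y0,x1,y1,s,name):
    cv2.imwrite(name,cv2.resize(c["p"][y0:y1,x0:x1],None,fx=s,fy=s,interpolation=cv2.INTER_CUBIC))
E
python3 - <<'E'
from h import *
t=load("pics/top0.npz")
crop(t,140,140,270,250,6,"pics/plate.png"); crop(t,320,140,440,270,4.6,"pics/blk.png")
X=cloud(t)
for n,(a,b,c_,d_),lo,hi in [("plate",(140,140,270,250),.03,.038),("block",(335,185,395,240),.066,.078),("probetop",(335,185,395,240),.115,.14),("blue",(350,155,380,182),.02,.2),("red",(395,200,428,228),.02,.2),("turq",(342,240,372,265),.02,.2)]:
    P=X[b:d_,a:c_].reshape(-1,3); P=P[(P[:,2]>lo)&(P[:,2]<hi)]
    r=cv2.minAreaRect((P[:,:2]*1000).astype(np.float32)); print(n,len(P),np.round(r[0],1),np.round(r[1],1),round(r[2],1),"zmed",np.median(P[:,2]).round(4),P[:,2].max().round(3), P.mean(0).round(4))
E
```

```text
plate 4895 [541.2 145. ] [209.2 150.7] 75.5 zmed 0.0346 0.038 [0.5403 0.1447 0.0345]
block 1106 [ 505.4 -229.2] [77.5 80.7] 0.8 zmed 0.072 0.078 [ 0.5052 -0.2286  0.072 ]
probetop 63 [ 505.8 -229.3] [15.2 16.9] 0.7 zmed 0.1268 0.132 [ 0.5055 -0.2286  0.1261]
blue 150 [ 603.4 -222.7] [26.7 22.3] 25.8 zmed 0.0892 0.121 [ 0.6031 -0.2218  0.0879]
red 169 [ 501.5 -325.8] [22.9 25.9] 85.3 zmed 0.0859 0.121 [ 0.5015 -0.3252  0.0877]
turq 151 [ 413.7 -209.4] [22.1 27. ] 77.6 zmed 0.086 0.121 [ 0.4142 -0.2083  0.0883]
```

View pics/plate.png

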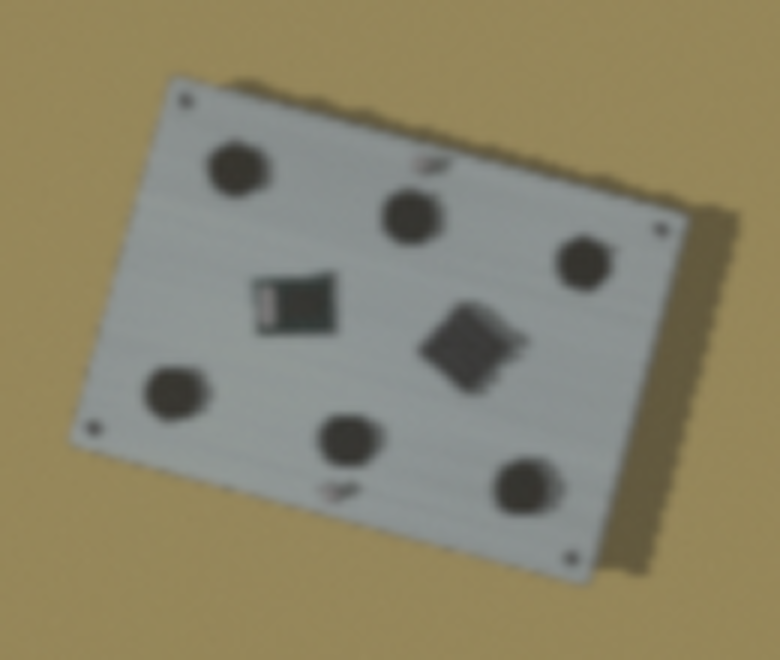

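View pics/blk.png

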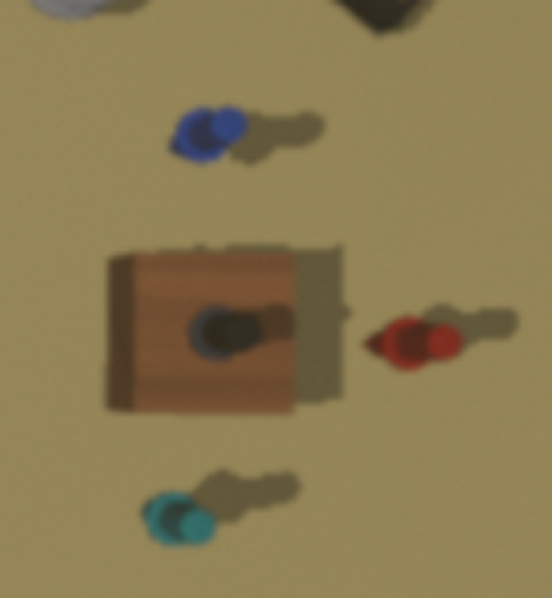

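```bash
cat > g.py <<'E'
from h import *
from scipy.spatial.transform import Rotation as R
yaw=np.deg2rad(-14.5); C=np.array([.5412,.145])
def spots(yaw=yaw,C=C):
    M=np.array([[np.cos(yaw),-np.sin(yaw)],[np.sin(yaw),np.cos(yaw)]])
    return np.array([M@np.array(p)/1000+C for p in [(45,70),(45,0),(45,-70),(-45,70),(-45,0),(-45,-70)]])
E
python3 - <<'E'
from g import *
from workcell import bot
t=load("pics/top0.npz"); S=spots(); X=cloud(t)
px=proj(t,np.c_[S,np.full(6,.041)]);
g=cv2.cvtColor(t["p"],cv2.COLOR_BGR2GRAY)
s=load("pics/side0.npz"); Xs=cloud(s)
for i,(u,v) in enumerate(px):
    a,b=int(round(u)),int(round(v)); w=g[b-8:b+9,a-8:a+9]; m=w<75
    n,l,st,ce=cv2.connectedComponentsWithStats(m.astype(np.uint8)); k=1+np.argmax(st[1:,4]); c=ce[k]+[a-8,b-8]
    z=X[b-1:b+3,a-1:a+3,2]; q=proj(s,[[*S[i],.042]])[0].round().astype(int); zs=Xs[q[1]-1:q[1]+2,q[0]-1:q[0]+2,2]
    print(i+1,S[i].round(4),"px",px[i].round(1),"blob",c.round(1),onplane(t,[c],.041)[0].round(4),"ztop",np.median(z).round(4),"zside",np.median(zs).round(4))
st=bot.read_state(); print(R.from_rotvec(st["tcp_rot"]).as_matrix().round(3).tolist())
for _ in range(3): st=bot.read_state(); print(st["tool_pos"],st["wrist_force"])
c=proj(t,[[*p,.035] for p in [C]]);print(c)
E
```

```text
1 [0.6023 0.2015] px [178.4 167.4] blob [179.  167.8] [0.6014 0.1999 0.041 ] ztop 0.0396 zside 0.0441
2 [0.5848 0.1337] px [207.4 175.4] blob [208.1 175.7] [0.5842 0.1322 0.041 ] ztop 0.0402 zside 0.0435
3 [0.5672 0.066 ] px [236.5 183.5] blob [236.9 183.5] [0.5672 0.0651 0.041 ] ztop 0.0418 zside 0.0438
4 [0.5152 0.224 ] px [167.7 204.8] blob [168.5 205. ] [0.5148 0.2221 0.041 ] ztop 0.0409 zside 0.045
5 [0.4976 0.1563] px [196.8 212.9] blob [197.6 213. ] [0.4975 0.1545 0.041 ] ztop 0.0399 zside 0.0442
6 [0.4801 0.0885] px [226. 221.] blob [226.6 220.8] [0.4804 0.0872 0.041 ] ztop 0.044 zside 0.0461
[[-0.001, 0.311, 0.951], [-0.002, 0.951, -0.311], [-1.0, -0.002, -0.0]]
[0.20945692 0.64109175 0.25221027] [-0.49664615 -0.12835469 -0.29824858]
[0.20945692 0.64109175 0.25221027] [-0.49664615 -0.12835469 -0.29824858]
[0.20945692 0.64109175 0.25221027] [-0.49664615 -0.12835469 -0.29824858]
[[202.40326434 194.2602028 ]]
```

arm_command:
  series:
    - [[0,0,0,0,-1.5,4,0.5],[0,0,0,0,-1.5,4,0.5],[0,0,0,0,-1.5,4,0.5],[0,0,0,0,-1.5,4,0.5],[0,0,0,0,-1.5,4,0.5],[0,0,0,0,-1.5,4,0.5],[0,0,0,0,-1.5,4,0.5],[0,0,0,0,-1.5,4,0.5],[0,0,0,0,-1.5,4,0.5],[0,0,0,0,-1.5,4,0.5]]
  newtons: 60

```text
time: 1.15
tool_pos: [0.549, 0.3685, 0.2471]
tcp_rot: [0.235, 1.563, -0.243]
wrist_force: [0.2, 0.3, -0.5]
width: 0.498
```

arm_command:
  series:
    - [[0,0,0,0,-4.5,1.1,0.5],[0,0,0,0,-4.5,1.1,0.5],[0,0,0,0,-4.5,1.1,0.5],[0,0,0,0,-4.5,1.1,0.5],[0,0,0,0,-4.5,1.1,0.5],[0,0,0,0,-4.5,1.1,0.5],[0,0,0,0,-4.5,1.1,0.5],[0,0,0,0,-4.5,1.1,0.5],[0,0,0,0,-4.5,1.1,0.5],[0,0,0,0,-4.5,1.1,0.5]]

```text
time: 2.15
tool_pos: [0.5187, -0.1108, 0.2445]
tcp_rot: [0.233, 1.565, -0.245]
wrist_force: [0.7, 0.3, -0.5]
width: 0.501
```

```bash
cat > st.py <<'E'
import sys
from g import *
from workcell import bot
s=bot.read_state(); M=R.from_rotvec(s["tcp_rot"]).as_matrix()
print("t",round(s["time"],2),"pos",s["tool_pos"].round(4),"F",np.round(s["wrist_force"],2),"w",round(float(s["width"]),3)); print("q",np.round(s["q"],3),"x axis",M[:,0].round(4),"yawjaw",np.rad2deg(np.arctan2(M[1,1],M[0,1])).round(2))
if len(sys.argv)>1:
    tg=np.array([float(a) for a in sys.argv[1:4]]); print("tool shift cm",(M.T@(tg-s["tool_pos"])*100).round(2))
    th=np.deg2rad(float(sys.argv[4])) if len(sys.argv)>4 else np.arctan2(M[1,1],M[0,1])
    x=np.array([0,0,-1.]);y=np.array([np.cos(th),np.sin(th),0]);D=np.c_[x,y,np.cross(x,y)]
    print("turn to vertical",R.from_matrix(M.T@D).as_rotvec().round(4))
E
python3 st.py .5055 -.2288 .2
```

```text
t 2.15 pos [ 0.5187 -0.1108  0.2445] F [ 0.68  0.27 -0.54] w 0.501
q [-0.252  0.     1.917 -0.009  1.231 -1.516] x axis [-0.0089 -0.0063 -0.9999] yawjaw 72.59
tool shift cm [  4.54 -11.61   2.3 ]
turn to vertical [-0.     -0.0066  0.0087]
```

arm_command:
  series:
    - [[0,-0.0066,0.0087,1.5,-3.9,0.8,0.5],[0,0,0,1.5,-3.9,0.8,0.5],[0,0,0,1.5,-3.8,0.7,0.5],[0,0,0,0,0,0,0.5],[0,0,0,0,0,0,0.5]]

```text
time: 2.65
tool_pos: [0.5033, -0.2392, 0.1986]
tcp_rot: [0.244, 1.555, -0.246]
wrist_force: [0.5, 0.0, 0.5]
width: 0.499
```

```bash
python3 st.py .5055 -.2288 .2; python3 - <<'E'
from h import *
from workcell import bot
i=bot.camera_info("wrist");p,d=bot.read_camera("wrist")
np.savez("pics/w1.npz",p=p,d=d,**{k:np.array(v) for k,v in i.items()});cv2.imwrite("pics/w1.png",p)
c=load("pics/w1.npz");X=cloud(c).reshape(-1,3)
near=(np.hypot(X[:,0]-.5055,X[:,1]+.229)<.1)
for n,lo,hi,r in [("block",.068,.0745,.065),("top",.124,.134,.02),("collar",.076,.083,.03)]:
    m=(X[:,2]>lo)&(X[:,2]<hi)&(np.hypot(X[:,0]-.5055,X[:,1]+.229)<r); P=X[m]
    if len(P)>10: rr=cv2.minAreaRect((P[:,:2]*1000).astype(np.float32)); print(n,len(P),np.round(rr[0],1),np.round(rr[1],1),round(rr[2],1),P[:,2].mean().round(4),P.mean(0).round(4))
E
```

```text
t 2.65 pos [ 0.5033 -0.2392  0.1986] F [0.54 0.04 0.46] w 0.499
q [-0.488  0.082  1.919 -0.     1.137 -1.747] x axis [ 0.0021 -0.0012 -1.    ] yawjaw 72.1
tool shift cm [-0.14  1.06 -0.11]
turn to vertical [0.     0.0024 0.0005]
block 8532 [ 504.9 -229.3] [80.4 80.4] 0.5 0.0716 [ 0.5013 -0.2283  0.0716]
top 602 [ 504.5 -229. ] [17.4 16.8] 34.2 0.1273 [ 0.504  -0.229   0.1273]
collar 424 [ 502.  -228.7] [27.2 21.8] 80.5 0.0777 [ 0.4998 -0.2284  0.0777]
```

View pics/w1.png

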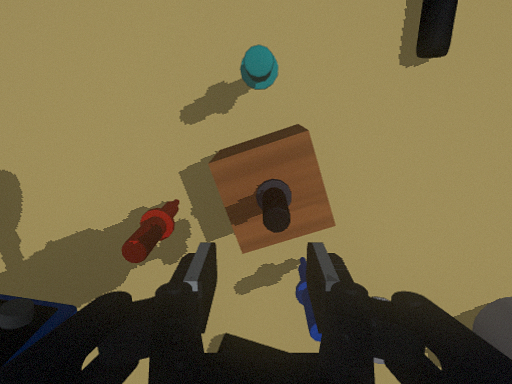

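arm_command:
  series:
    - [[0,0.0024,0,0,1.0,-0.1,0.5],[0,0,0,0,0,0,0.5]]

```text
time: 2.9
tool_pos: [0.506, -0.2265, 0.199]
tcp_rot: [0.243, 1.557, -0.243]
wrist_force: [0.2, 0.2, 0.3]
width: 0.5
```

```bash
python3 st.py .5047 -.2292 .11
```

```text
t 2.9 pos [ 0.506  -0.2265  0.199 ] F [0.23 0.15 0.35] w 0.5
q [-0.466  0.078  1.923 -0.     1.141 -1.727] x axis [-2.e-04 -1.e-04 -1.e+00] yawjaw 72.24
tool shift cm [ 8.9  -0.29 -0.04]
turn to vertical [-0.     -0.0002  0.0001]
```

arm_command:
  series:
    - [[0,0,0,0.3,-0.2,0,0.5],[0,0,0,2,0,0,0.5],[0,0,0,2,0,0,0.5],[0,0,0,2,0,0,0.5],[0,0,0,1.4,0,0,0.5],[0,0,0,0.5,0,0,0.5],[0,0,0,0,0,0,0.5],[0,0,0,0,0,0,0.5]]

```text
time: 3.7
tool_pos: [0.5104, -0.2235, 0.1185]
tcp_rot: [0.232, 1.55, -0.236]
wrist_force: [0.2, 0.0, -0.0]
width: 0.501
```

```bash
python3 st.py .5047 -.2292 .11
```

```text
t 3.7 pos [ 0.5104 -0.2235  0.1185] F [ 0.23  0.03 -0.01] w 0.501
q [-0.457  0.161  1.993 -0.     0.979 -1.73 ] x axis [ 0.0078 -0.0039 -1.    ] yawjaw 72.92
tool shift cm [ 0.84 -0.71 -0.38]
turn to vertical [0.     0.0086 0.0015]
```

arm_command:
  series:
    - [[0,0.0086,0.0015,0,-0.7,-0.4,0.5],[0,0,0,0,0,0,0.5],[0,0,0,0,0,0,0.5]]

```text
time: 4.0
tool_pos: [0.5055, -0.2305, 0.121]
tcp_rot: [0.233, 1.555, -0.235]
wrist_force: [-0.1, 1.0, 0.3]
width: 0.5
```

```bash
python3 st.py .5047 -.2292 .11
```

```text
t 4.0 pos [ 0.5055 -0.2305  0.121 ] F [-0.12  0.99  0.27] w 0.5
q [-0.473  0.158  1.991 -0.     0.989 -1.745] x axis [ 0.0031 -0.0017 -1.    ] yawjaw 72.92
tool shift cm [ 1.1   0.1  -0.12]
turn to vertical [0.     0.0034 0.0007]
```

arm_command:
  series:
    - [[0,0.0034,0,0.4,0.1,-0.1,0.5],[0,0,0,0.4,0,0,0.5],[0,0,0,0.3,0,0,0.5],[0,0,0,0,0,0,0.5],[0,0,0,0,0,0,0.5]]

```text
time: 4.5
tool_pos: [0.5051, -0.2296, 0.1097]
tcp_rot: [0.234, 1.557, -0.235]
wrist_force: [0.5, -0.1, 0.1]
width: 0.495
```

```bash
python3 st.py .5047 -.2292 .11
```

```text
t 4.5 pos [ 0.5051 -0.2296  0.1097] F [ 0.53 -0.05  0.1 ] w 0.495
q [-4.710e-01  1.720e-01  1.999e+00 -1.000e-03  9.690e-01 -1.743e+00] x axis [ 8.0e-04 -1.1e-03 -1.0e+00] yawjaw 72.88
tool shift cm [-0.03  0.02 -0.05]
turn to vertical [0.     0.0011 0.0008]
```

arm_command:
  series:
    - [[0,0,0,0,0,0,0.3],[0,0,0,0,0,0,0.1],[0,0,0,0,0,0,0],[0,0,0,0,0,0,0],[0,0,0,0,0,0,0],[0,0,0,0,0,0,0],[0,0,0,0,0,0,0]]
  newtons: 70

```text
time: 5.2
tool_pos: [0.5051, -0.2296, 0.1097]
tcp_rot: [0.233, 1.557, -0.235]
wrist_force: [-0.3, -0.5, -0.8]
width: 0.192
```

```bash
python3 st.py .5047 -.2292 .20
```

```text
t 5.2 pos [ 0.5051 -0.2296  0.1097] F [-0.3  -0.51 -0.75] w 0.192
q [-4.710e-01  1.720e-01  1.999e+00 -1.000e-03  9.690e-01 -1.743e+00] x axis [ 7.0e-04 -1.3e-03 -1.0e+00] yawjaw 72.9
tool shift cm [-9.03  0.02 -0.04]
turn to vertical [0.    0.001 0.001]
```

arm_command:
  series:
    - [[0,0,0,-0.5,0,0,0],[0,0,0,-1,0,0,0],[0,0,0,-1,0,0,0],[0,0,0,-1,0,0,0]]

```text
time: 5.6
tool_pos: [0.5036, -0.2287, 0.1453]
tcp_rot: [0.235, 1.561, -0.234]
wrist_force: [0.2, -0.0, -1.2]
width: 0.193
```

```bash
python3 st.py .5047 -.2292 .21
```

```text
t 5.6 pos [ 0.5036 -0.2287  0.1453] F [ 0.17 -0.03 -1.24] w 0.193
q [-4.710e-01  1.300e-01  1.973e+00 -1.000e-03  1.042e+00 -1.743e+00] x axis [-3.2e-03  8.0e-04 -1.0e+00] yawjaw 72.9
tool shift cm [-6.47 -0.02  0.1 ]
turn to vertical [-0.     -0.0033  0.0002]
```

arm_command:
  series:
    - [[0,0,0,-1.2,0,0.1,0],[0,0,0,-1.2,0,0,0],[0,0,0,-1.2,0,0,0],[0,0,0,-1.2,0,0,0],[0,0,0,-1.2,0,0,0],[0,0,0,-0.6,0,0,0],[0,0,0,0,0,0,0],[0,0,0,0,0,0,0]]

```text
time: 6.4
tool_pos: [0.5068, -0.23, 0.2221]
tcp_rot: [0.232, 1.554, -0.236]
wrist_force: [-1.0, 0.2, -1.2]
width: 0.189
```

```bash
python3 st.py .4802 .0880 .20 72.9
```

```text
t 6.4 pos [ 0.5068 -0.23    0.2221] F [-1.    0.17 -1.2 ] w 0.189
q [-4.700e-01  6.000e-02  1.898e+00 -1.000e-03  1.179e+00 -1.742e+00] x axis [ 0.0039 -0.0028 -1.    ] yawjaw 72.9
tool shift cm [  2.11  29.62 -11.9 ]
turn to vertical [0.     0.0046 0.0015]
```

arm_command:
  series:
    - [[0,0.0046,0.0015,0.1,1.5,-0.6,0],[0,0,0,0.1,3,-1.2,0],[0,0,0,0.1,3,-1.2,0],[0,0,0,0.1,3,-1.2,0],[0,0,0,0.1,3,-1.2,0],[0,0,0,0.1,3,-1.2,0],[0,0,0,0.1,3,-1.2,0],[0,0,0,0.1,3,-1.2,0],[0,0,0,0.1,3,-1.2,0],[0,0,0,0.1,2,-0.8,0]]

```text
time: 7.4
tool_pos: [0.4738, 0.0803, 0.2033]
tcp_rot: [0.242, 1.576, -0.237]
wrist_force: [0.4, 0.0, -1.0]
width: 0.191
```

arm_command:
  series:
    - [[0,0,0,0,1.0,-0.3,0],[0,0,0,0,0,0,0],[0,0,0,0,0,0,0]]

```text
time: 7.7
tool_pos: [0.4711, 0.0943, 0.2012]
tcp_rot: [0.237, 1.581, -0.234]
wrist_force: [-1.1, -0.7, -1.2]
width: 0.191
```

```bash
python3 st.py .4802 .0880 .158 72.9
```

```text
t 7.7 pos [0.4711 0.0943 0.2012] F [-1.13 -0.66 -1.19] w 0.191
q [ 0.14  -0.055  2.054  0.009  1.164 -1.135] x axis [-0.0222  0.0054 -0.9997] yawjaw 72.86
tool shift cm [ 4.29 -0.32  1.16]
turn to vertical [-0.0006 -0.0228  0.0014]
```

arm_command:
  series:
    - [[0,-0.0228,0.0014,0,-0.3,1.1,0],[0,0,0,1,0,0,0],[0,0,0,1,0,0,0],[0,0,0,0.8,0,0,0],[0,0,0,0,0,0,0],[0,0,0,0,0,0,0]]

```text
time: 8.3
tool_pos: [0.4814, 0.0834, 0.1691]
tcp_rot: [0.238, 1.558, -0.241]
wrist_force: [0.0, -0.8, -1.6]
width: 0.191
```

```bash
python3 st.py .4802 .0880 .158 72.9
```

```text
t 8.3 pos [0.4814 0.0834 0.1691] F [ 0.   -0.81 -1.61] w 0.191
q [ 1.220e-01 -2.000e-02  2.083e+00 -2.000e-03  1.079e+00 -1.143e+00] x axis [-3.e-04 -2.e-03 -1.e+00] yawjaw 72.53
tool shift cm [ 1.11  0.4  -0.25]
turn to vertical [-0.0064  0.0003  0.002 ]
```

arm_command:
  series:
    - [[-0.0064,0,0.002,0.3,0.4,-0.2,0],[0,0,0,0.7,0,0,0],[0,0,0,0.7,0,0,0],[0,0,0,0.3,0,0,0],[0,0,0,0,0,0,0],[0,0,0,0,0,0,0]]

```text
time: 8.9
tool_pos: [0.4807, 0.0886, 0.1475]
tcp_rot: [0.234, 1.558, -0.233]
wrist_force: [-0.4, -0.2, -1.2]
width: 0.187
```

```bash
python3 st.py .4802 .0880 .138 72.9; cat > look.py <<'E'
import sys
from h import *
from workcell import bot
n,f=sys.argv[1:3]
i=bot.camera_info(n);p,d=bot.read_camera(n)
np.savez(f"pics/{f}.npz",p=p,d=d,**{k:np.array(v) for k,v in i.items()});c=load(f"pics/{f}.npz")
if len(sys.argv)>3:
    a=[int(v) for v in sys.argv[3:7]]; crop(c,*a,float(sys.argv[7]),f"pics/{f}.png")
else: cv2.imwrite(f"pics/{f}.png",p)
E
python3 look.py side s2 170 100 290 220 5; python3 look.py wrist w2
```

```text
t 8.9 pos [0.4807 0.0886 0.1475] F [-0.35 -0.25 -1.16] w 0.187
q [ 0.131  0.004  2.103  0.     1.034 -1.142] x axis [ 6.e-04  2.e-04 -1.e+00] yawjaw 72.96
tool shift cm [ 0.95 -0.07 -0.03]
turn to vertical [ 0.0011  0.0005 -0.0004]
```

View pics/s2.png

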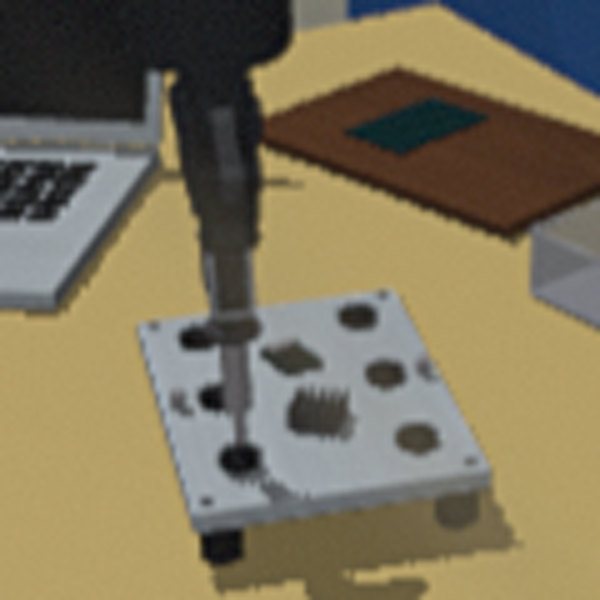

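View pics/w2.png

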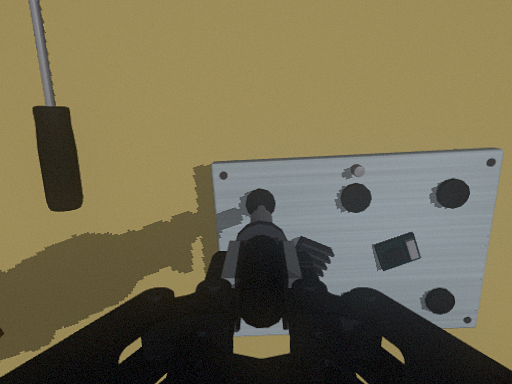

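```bash
python3 - <<'E'
from g import *
c=load("pics/w2.npz"); S=spots(); px=proj(c,np.c_[S,np.full(6,.041)]); g=cv2.cvtColor(c["p"],cv2.COLOR_BGR2GRAY); X=cloud(c)
for i in (0,3,4):
    a,b=px[i].round().astype(int); w=g[b-22:b+23,a-22:a+23]<70; w=cv2.morphologyEx(w.astype(np.uint8),cv2.MORPH_OPEN,np.ones((9,9)))
    n,l,st,ce=cv2.connectedComponentsWithStats(w); k=1+np.argmax(st[1:,4]); q=ce[k]+[a-22,b-22]
    print(i+1,px[i].round(1),q.round(1),st[k],"meas",onplane(c,[q],.040)[0][:2].round(4),"exp",S[i].round(4),"z",np.median(X[b-4:b+4,a-4:a+4,2]).round(4))
a,b=px[5].round().astype(int);print(px[5],"z6",X[b-12:b+3:3,a-9:a+10:3,2].round(4))
# plate corner holes/edges
E
```

```text
1 [441.  304.8] [439.3 300.5] [  7   6  28  24 579] meas [0.5989 0.2013] exp [0.6023 0.2015] z 0.0406
4 [454.7 196.3] [452.4 193. ] [  4   5  32  29 770] meas [0.5126 0.2233] exp [0.5152 0.224 ] z 0.0404
5 [356.7 200.4] [355.1 197.6] [  6   6  29  28 685] meas [0.4955 0.1558] exp [0.4976 0.1563] z 0.0405
[260.26859196 204.48973498] z6 [[0.0396 0.0441 0.0445 0.0431 0.0434 0.044  0.0417]
 [0.0445 0.0449 0.0432 0.0437 0.0441 0.0437 0.0441]
 [0.0433 0.042  0.044  0.0442 0.0442 0.0436 0.0431]
 [0.0441 0.0442 0.0441 0.0438 0.0443 0.044  0.0441]
 [0.0419 0.0443 0.0441 0.0444 0.0436 0.0427 0.0448]]
```

arm_command:
  series:
    - [[0,0,0,0.3,-0.1,-0.1,0],[0,0,0,0.2,0,0,0],[0,0,0,0.15,0,0,0],[0,0,0,0,0,0,0],[0,0,0,0,0,0,0]]

```text
time: 9.5
tool_pos: [0.4802, 0.0879, 0.1416]
tcp_rot: [0.234, 1.555, -0.233]
wrist_force: [-0.3, 0.2, -0.2]
width: 0.189
```

```bash
python3 st.py .479 .0878 .138 72.9
```

```text
t 9.5 pos [0.4802 0.0879 0.1416] F [-0.25  0.16 -0.23] w 0.189
q [ 0.13   0.008  2.111  0.     1.019 -1.143] x axis [ 2.9e-03  5.0e-04 -1.0e+00] yawjaw 72.95
tool shift cm [ 0.36 -0.04 -0.11]
turn to vertical [ 0.0009  0.0026 -0.0014]
```

arm_command:
  series:
    - [[0,0,0,0.17,0,0,0],[0,0,0,0,0,0,0],[0,0,0,0,0,0,0]]

```text
time: 9.8
tool_pos: [0.4804, 0.0879, 0.1404]
tcp_rot: [0.234, 1.555, -0.233]
wrist_force: [-0.4, -0.9, 1.2]
width: 0.193
```

arm_command:
  series:
    - [[0,0,0,0.08,0,0,0],[0,0,0,0,0,0,0],[0,0,0,0,0,0,0]]

```text
time: 10.1
tool_pos: [0.4804, 0.0879, 0.1398]
tcp_rot: [0.234, 1.555, -0.233]
wrist_force: [-0.1, -1.7, 1.0]
width: 0.193
```

arm_command:
  series:
    - [[0,0,0,-0.5,0,0,0],[0,0,0,-0.8,0,0,0],[0,0,0,0,0,0,0]]

```text
time: 10.4
tool_pos: [0.4805, 0.0879, 0.1535]
tcp_rot: [0.234, 1.555, -0.233]
wrist_force: [0.4, -1.4, -1.0]
width: 0.188
```

```bash
sed -i 's/C=np.array(\[.5412,.145\])/C=np.array([.5400,.1445])/' g.py; python3 -c "
from g import *;print(spots().round(4).tolist())"; python3 st.py .4964 .1558 .150 72.9
```

```text
[[0.6011, 0.201], [0.5836, 0.1332], [0.566, 0.0655], [0.514, 0.2235], [0.4964, 0.1558], [0.4789, 0.088]]
t 10.4 pos [0.4805 0.0879 0.1535] F [ 0.44 -1.36 -1.01] w 0.188
q [ 0.13  -0.005  2.1    0.     1.043 -1.143] x axis [ 3.4e-03  5.0e-04 -1.0e+00] yawjaw 72.95
tool shift cm [ 0.36  6.96 -0.47]
turn to vertical [ 0.0009  0.0031 -0.0015]
```

arm_command:
  series:
    - [[0,0.0031,0,-0.1,1.5,-0.1,0],[0,0,0,0,2,-0.1,0],[0,0,0,0,2,-0.1,0],[0,0,0,0,1.2,-0.1,0],[0,0,0,0,0,0,0],[0,0,0,0,0,0,0]]

```text
time: 11.0
tool_pos: [0.4977, 0.1582, 0.1552]
tcp_rot: [0.236, 1.557, -0.232]
wrist_force: [0.3, 0.4, -1.1]
width: 0.194
```

```bash
python3 st.py .4964 .1558 .1395 72.9
```

```text
t 11.0 pos [0.4977 0.1582 0.1552] F [ 0.27  0.42 -1.09] w 0.194
q [ 2.590e-01  5.900e-02  2.031e+00  2.000e-03  1.050e+00 -1.015e+00] x axis [ 0.0014  0.0026 -1.    ] yawjaw 72.91
tool shift cm [ 1.57 -0.27 -0.05]
turn to vertical [ 0.0002  0.0006 -0.0029]
```

arm_command:
  series:
    - [[0,0,-0.0029,0.4,-0.2,0,0],[0,0,0,0.6,0,0,0],[0,0,0,0.3,0,0,0],[0,0,0,0.1,0,0,0],[0,0,0,0,0,0,0],[0,0,0,0,0,0,0]]

```text
time: 11.6
tool_pos: [0.4957, 0.1536, 0.1389]
tcp_rot: [0.234, 1.56, -0.238]
wrist_force: [-0.4, 0.6, -0.6]
width: 0.192
```

```bash
python3 st.py .4964 .1558 .1378 72.9
```

```text
t 11.6 pos [0.4957 0.1536 0.1389] F [-0.39  0.63 -0.64] w 0.192
q [ 2.530e-01  7.400e-02  2.049e+00 -2.000e-03  1.022e+00 -1.016e+00] x axis [-0.002  -0.0019 -1.    ] yawjaw 72.78
tool shift cm [0.11 0.23 0.  ]
turn to vertical [-0.0022 -0.0014  0.0024]
```

arm_command:
  series:
    - [[0,0,0.0024,0.17,0.1,0,0],[0,0,0,0,0,0,0],[0,0,0,0,0,0,0],[0,0,0,0,0,0,0]]

```text
time: 12.0
tool_pos: [0.4964, 0.1545, 0.1379]
tcp_rot: [0.236, 1.559, -0.236]
wrist_force: [-0.3, -0.4, -1.2]
width: 0.192
```

arm_command:
  series:
    - [[0,0,0,-0.5,0,0,0],[0,0,0,-0.9,0,0,0],[0,0,0,0,0,0,0]]

```text
time: 12.3
tool_pos: [0.4967, 0.1548, 0.1531]
tcp_rot: [0.237, 1.558, -0.235]
wrist_force: [0.5, -0.1, -1.3]
width: 0.187
```

```bash
python3 st.py .5140 .2235 .153 72.9
```

```text
t 12.3 pos [0.4967 0.1548 0.1531] F [ 0.5  -0.12 -1.33] w 0.187
q [ 2.540e-01  5.800e-02  2.036e+00  1.000e-03  1.047e+00 -1.017e+00] x axis [ 1.e-04  1.e-03 -1.e+00] yawjaw 72.77
tool shift cm [ 0.02  7.08 -0.38]
turn to vertical [-0.0023 -0.0002 -0.001 ]
```

arm_command:
  series:
    - [[0,0,-0.001,0,1.5,-0.1,0],[0,0,0,0,2,-0.1,0],[0,0,0,0,2,-0.1,0],[0,0,0,0,1.2,0,0],[0,0,0,0,0,0,0],[0,0,0,0,0,0,0]]

```text
time: 12.9
tool_pos: [0.5155, 0.2251, 0.1542]
tcp_rot: [0.238, 1.556, -0.235]
wrist_force: [0.4, -0.1, -1.1]
width: 0.188
```

```bash
python3 st.py .5140 .2235 .1365 72.9
```

```text
t 12.9 pos [0.5155 0.2251 0.1542] F [ 0.35 -0.05 -1.09] w 0.188
q [ 3.670e-01  1.340e-01  1.950e+00  1.000e-03  1.055e+00 -9.030e-01] x axis [ 0.0024  0.0015 -1.    ] yawjaw 72.75
tool shift cm [ 1.77 -0.2  -0.1 ]
turn to vertical [-0.0027  0.0018 -0.0021]
```

arm_command:
  series:
    - [[0,0.0018,-0.0021,0.4,-0.1,-0.1,0],[0,0,0,0.6,0,0,0],[0,0,0,0.4,0,0,0],[0,0,0,0.1,0,0,0],[0,0,0,0.1,0,0,0],[0,0,0,0.1,0,0,0],[0,0,0,0,0,0,0],[0,0,0,0,0,0,0]]

```text
time: 13.7
tool_pos: [0.5136, 0.2225, 0.1363]
tcp_rot: [0.239, 1.558, -0.239]
wrist_force: [-0.3, 0.1, 0.8]
width: 0.193
```

arm_command:
  series:
    - [[0,0,0,0.08,0,0,0],[0,0,0,0,0,0,0],[0,0,0,0,0,0,0]]

```text
time: 14.0
tool_pos: [0.5136, 0.2225, 0.136]
tcp_rot: [0.238, 1.558, -0.239]
wrist_force: [-1.5, 0.2, 2.1]
width: 0.191
```

```bash
python3 st.py .5140 .2235 .1365 72.9
```

```text
t 14.0 pos [0.5136 0.2225 0.136 ] F [-1.5   0.17  2.12] w 0.191
q [ 0.364  0.151  1.968  0.     1.023 -0.903] x axis [-7.e-04 -0.e+00 -1.e+00] yawjaw 72.59
tool shift cm [-0.05  0.11  0.01]
turn to vertical [-0.0054 -0.0007  0.0002]
```

arm_command:
  series:
    - [[-0.005,0,0,-0.6,0,0,0],[0,0,0,-1.1,0,0,0],[0,0,0,0,0,0,0]]

```text
time: 14.3
tool_pos: [0.5138, 0.2222, 0.1537]
tcp_rot: [0.233, 1.559, -0.235]
wrist_force: [0.1, 0.6, -1.0]
width: 0.192
```

```bash
python3 st.py .6011 .2010 .153 72.9
```

```text
t 14.3 pos [0.5138 0.2222 0.1537] F [ 0.1   0.6  -0.99] w 0.192
q [ 3.640e-01  1.320e-01  1.954e+00 -1.000e-03  1.057e+00 -9.080e-01] x axis [-6.e-04 -8.e-04 -1.e+00] yawjaw 72.92
tool shift cm [0.06 0.54 8.97]
turn to vertical [ 0.0004 -0.0003  0.0009]
```

arm_command:
  series:
    - [[0,0,0.0009,0,0.1,1.5,0],[0,0,0,0,0.1,2,0],[0,0,0,0,0.1,2,0],[0,0,0,0,0.1,2,0],[0,0,0,0,0.1,1,0],[0,0,0,0,0,0,0],[0,0,0,0,0,0,0]]

```text
time: 15.0
tool_pos: [0.6035, 0.1996, 0.153]
tcp_rot: [0.233, 1.556, -0.234]
wrist_force: [-0.6, 0.2, -1.1]
width: 0.188
```

```bash
python3 st.py .6011 .2010 .1365 72.9
```

```text
t 15.0 pos [0.6035 0.1996 0.153 ] F [-0.59  0.21 -1.06] w 0.188
q [ 2.810e-01  2.670e-01  1.792e+00 -1.000e-03  1.081e+00 -9.920e-01] x axis [ 1.7e-03 -5.0e-04 -1.0e+00] yawjaw 72.94
tool shift cm [ 1.65  0.07 -0.27]
turn to vertical [ 0.0008  0.0018 -0.0001]
```

arm_command:
  series:
    - [[0,0.0018,0,0.4,0,-0.2,0],[0,0,0,0.6,0,0,0],[0,0,0,0.3,0,0,0],[0,0,0,0.1,0,0,0],[0,0,0,0.1,0,0,0],[0,0,0,0.1,0,0,0],[0,0,0,0,0,0,0],[0,0,0,0,0,0,0]]

```text
time: 15.8
tool_pos: [0.5992, 0.2008, 0.1367]
tcp_rot: [0.231, 1.559, -0.232]
wrist_force: [-0.8, -0.7, -0.0]
width: 0.191
```

```bash
python3 st.py .6011 .2010 .1365 72.9
```

```text
t 15.8 pos [0.5992 0.2008 0.1367] F [-0.82 -0.68 -0.05] w 0.191
q [ 2.840e-01  2.780e-01  1.811e+00 -1.000e-03  1.053e+00 -9.910e-01] x axis [-3.e-04 -7.e-04 -1.e+00] yawjaw 73.08
tool shift cm [0.02 0.07 0.18]
turn to vertical [ 0.0031 -0.0001  0.0007]
```

arm_command:
  series:
    - [[0.003,0,0,-0.6,0,0,0],[0,0,0,-1.1,0,0,0],[0,0,0,0,0,0,0]]

```text
time: 16.1
tool_pos: [0.599, 0.2011, 0.1547]
tcp_rot: [0.234, 1.559, -0.235]
wrist_force: [1.1, -0.1, -1.0]
width: 0.192
```

```bash
python3 st.py .5836 .1332 .153 72.9
```

```text
t 16.1 pos [0.599  0.2011 0.1547] F [ 1.1  -0.05 -0.98] w 0.192
q [ 0.284  0.261  1.797  0.     1.085 -0.988] x axis [-9.e-04 -0.e+00 -1.e+00] yawjaw 72.88
tool shift cm [ 0.17 -6.94  0.53]
turn to vertical [-0.0004 -0.0009  0.0003]
```

arm_command:
  series:
    - [[0,0,0,0,-1.5,0.1,0],[0,0,0,0,-2,0.1,0],[0,0,0,0,-2,0.1,0],[0,0,0,0,-1.1,0.1,0],[0,0,0,0,0,0,0],[0,0,0,0,0,0,0]]

```text
time: 16.7
tool_pos: [0.5806, 0.1297, 0.1542]
tcp_rot: [0.235, 1.56, -0.237]
wrist_force: [-0.4, 0.0, -1.2]
width: 0.19
```

```bash
python3 st.py .5836 .1332 .1365 72.9
```

```text
t 16.7 pos [0.5806 0.1297 0.1542] F [-0.37  0.01 -1.22] w 0.19
q [ 1.780e-01  1.960e-01  1.877e+00 -1.000e-03  1.070e+00 -1.092e+00] x axis [-0.0024 -0.001  -1.    ] yawjaw 72.8
tool shift cm [1.77 0.42 0.18]
turn to vertical [-0.0017 -0.002   0.0016]
```

arm_command:
  series:
    - [[0,-0.002,0.0016,0.4,0.4,0.2,0],[0,0,0,0.6,0,0,0],[0,0,0,0.4,0,0,0],[0,0,0,0.1,0,0,0],[0,0,0,0.1,0,0,0],[0,0,0,0.1,0,0,0],[0,0,0,0,0,0,0],[0,0,0,0,0,0,0]]

```text
time: 17.5
tool_pos: [0.5848, 0.1348, 0.1362]
tcp_rot: [0.233, 1.557, -0.234]
wrist_force: [-1.9, -1.5, 1.7]
width: 0.19
```

```bash
python3 st.py .5836 .1332 .1365 72.9
```

```text
t 17.5 pos [0.5848 0.1348 0.1362] F [-1.86 -1.47  1.71] w 0.19
q [ 1.850e-01  2.220e-01  1.883e+00 -1.000e-03  1.036e+00 -1.088e+00] x axis [ 6.e-04 -6.e-04 -1.e+00] yawjaw 72.97
tool shift cm [-0.03 -0.19 -0.07]
turn to vertical [0.0011 0.0008 0.0004]
```

arm_command:
  series:
    - [[0,0,0,-0.6,0,0,0],[0,0,0,-1.1,0,0,0],[0,0,0,0,0,0,0]]

```text
time: 17.8
tool_pos: [0.585, 0.1353, 0.1545]
tcp_rot: [0.234, 1.557, -0.233]
wrist_force: [1.3, 0.7, -1.1]
width: 0.197
```

```bash
python3 st.py .5660 .0655 .153 72.9
```

```text
t 17.8 pos [0.585  0.1353 0.1545] F [ 1.27  0.73 -1.1 ] w 0.197
q [ 0.186  0.203  1.868  0.     1.069 -1.088] x axis [ 1.3e-03  6.0e-04 -1.0e+00] yawjaw 72.94
tool shift cm [ 0.14 -7.23  0.23]
turn to vertical [ 0.0007  0.0011 -0.0009]
```

arm_command:
  series:
    - [[0,0,0,0,-1.5,0,0],[0,0,0,0,-2,0.1,0],[0,0,0,0,-2,0.1,0],[0,0,0,0,-1.2,0.1,0],[0,0,0,0,0,0,0],[0,0,0,0,0,0,0]]

```text
time: 18.4
tool_pos: [0.5663, 0.0657, 0.1547]
tcp_rot: [0.234, 1.557, -0.233]
wrist_force: [-0.5, 1.0, -1.2]
width: 0.191
```

```bash
python3 st.py .5660 .0655 .1365 72.9
```

```text
t 18.4 pos [0.5663 0.0657 0.1547] F [-0.48  1.01 -1.16] w 0.191
q [ 7.200e-02  1.480e-01  1.933e+00  1.000e-03  1.059e+00 -1.202e+00] x axis [ 1.6e-03  6.0e-04 -1.0e+00] yawjaw 72.96
tool shift cm [ 1.82 -0.03 -0.02]
turn to vertical [ 0.001   0.0014 -0.001 ]
```

arm_command:
  series:
    - [[0,0.0014,-0.001,0.4,0,0,0],[0,0,0,0.6,0,0,0],[0,0,0,0.4,0,0,0],[0,0,0,0.15,0,0,0],[0,0,0,0.1,0,0,0],[0,0,0,0.1,0,0,0],[0,0,0,0,0,0,0],[0,0,0,0,0,0,0]]

```text
time: 19.2
tool_pos: [0.5671, 0.0674, 0.1362]
tcp_rot: [0.231, 1.558, -0.232]
wrist_force: [-0.9, -0.4, 1.1]
width: 0.194
```

```bash
python3 st.py .5660 .0655 .1365 72.9
```

```text
t 19.2 pos [0.5671 0.0674 0.1362] F [-0.87 -0.4   1.1 ] w 0.194
q [ 7.500e-02  1.710e-01  1.945e+00 -1.000e-03  1.026e+00 -1.201e+00] x axis [-0.e+00 -7.e-04 -1.e+00] yawjaw 73.13
tool shift cm [-0.03 -0.21 -0.05]
turn to vertical [0.004  0.0002 0.0006]
```

arm_command:
  series:
    - [[0.004,0,0,-0.6,0,0,0],[0,0,0,-1.1,0,0,0],[0,0,0,0,0,0,0]]

```text
time: 19.5
tool_pos: [0.5674, 0.0679, 0.1545]
tcp_rot: [0.235, 1.557, -0.234]
wrist_force: [0.3, -0.4, -1.1]
width: 0.188
```

```bash
python3 st.py .4792 .0880 .154 72.9
```

```text
t 19.5 pos [0.5674 0.0679 0.1545] F [ 0.26 -0.36 -1.11] w 0.188
q [ 7.500e-02  1.510e-01  1.930e+00  1.000e-03  1.060e+00 -1.197e+00] x axis [ 8.e-04  5.e-04 -1.e+00] yawjaw 72.86
tool shift cm [ 0.04 -0.68 -9.02]
turn to vertical [-0.0007  0.0006 -0.0007]
```

arm_command:
  series:
    - [[0,0,0,0,-0.1,-1.5,0],[0,0,0,0,-0.1,-2,0],[0,0,0,0,-0.2,-2,0],[0,0,0,0,-0.2,-2,0],[0,0,0,0,0,-1.1,0],[0,0,0,0,0,0,0],[0,0,0,0,0,0,0]]

```text
time: 20.2
tool_pos: [0.4765, 0.0892, 0.1542]
tcp_rot: [0.236, 1.558, -0.234]
wrist_force: [-0.6, -0.3, -1.6]
width: 0.191
```

```bash
python3 st.py .4792 .0880 .1422 72.9
```

```text
t 20.2 pos [0.4765 0.0892 0.1542] F [-0.56 -0.32 -1.64] w 0.191
q [ 1.330e-01 -1.200e-02  2.105e+00  2.000e-03  1.047e+00 -1.140e+00] x axis [ 4.0e-04  1.6e-03 -1.0e+00] yawjaw 72.84
tool shift cm [ 1.2  -0.04  0.29]
turn to vertical [-0.0011 -0.0001 -0.0017]
```

arm_command:
  series:
    - [[0,0,-0.0017,0.4,0,0.25,0],[0,0,0,0.5,0,0,0],[0,0,0,0.3,0,0,0],[0,0,0,0,0,0,0],[0,0,0,0,0,0,0]]

```text
time: 20.7
tool_pos: [0.4818, 0.0881, 0.1412]
tcp_rot: [0.236, 1.557, -0.236]
wrist_force: [-0.5, -0.3, -0.8]
width: 0.196
```

```bash
python3 st.py .4792 .0880 .1300 72.9
```

```text
t 20.7 pos [0.4818 0.0881 0.1412] F [-0.54 -0.28 -0.81] w 0.196
q [ 0.13   0.013  2.107 -0.     1.02  -1.14 ] x axis [ 1.2e-03  1.0e-04 -1.0e+00] yawjaw 72.77
tool shift cm [ 1.11 -0.09 -0.25]
turn to vertical [-0.0022  0.0011 -0.0005]
```

arm_command:
  series:
    - [[0,0,0,-0.4,-0.05,-0.15,0],[0,0,0,0,0,0,0],[0,0,0,0.4,0,0,0],[0,0,0,0.2,0,0,0],[0,0,0,0.2,0,0,0],[0,0,0,0.1,0,0,0],[0,0,0,0,0,0,0]]

```text
time: 21.4
tool_pos: [0.4812, 0.0879, 0.1375]
tcp_rot: [0.236, 1.555, -0.236]
wrist_force: [-1.1, -0.2, 3.2]
width: 0.191
```

```bash
python3 st.py .4792 .0880 .1300 72.9
```

```text
t 21.4 pos [0.4812 0.0879 0.1375] F [-1.08 -0.23  3.16] w 0.191
q [ 1.300e-01  1.500e-02  2.113e+00 -1.000e-03  1.011e+00 -1.140e+00] x axis [ 3.1e-03 -1.0e-04 -1.0e+00] yawjaw 72.77
tool shift cm [ 0.75 -0.05 -0.19]
turn to vertical [-0.0023  0.003  -0.0008]
```

arm_command:
  series:
    - [[0,0,0,0.2,0,0,0],[0,0,0,0.2,0,0,0],[0,0,0,0.1,0,0,0],[0,0,0,0,0,0,0]]

```text
time: 21.8
tool_pos: [0.4814, 0.0879, 0.134]
tcp_rot: [0.236, 1.555, -0.236]
wrist_force: [-2.4, -1.0, 6.4]
width: 0.19
```

arm_command:
  series:
    - [[0,0,0,0.1,0,0,0],[0,0,0,0,0,0,0],[0,0,0,0,0,0,0]]

```text
time: 22.1
tool_pos: [0.4815, 0.0879, 0.1344]
tcp_rot: [0.236, 1.555, -0.236]
wrist_force: [-1.6, 0.1, 6.1]
width: 0.192
```

arm_command:
  series:
    - [[0,0,0,0.2,0,0,0],[0,0,0,0.2,0,0,0]]

```text
time: 22.3
tool_pos: [0.4816, 0.0879, 0.1317]
tcp_rot: [0.236, 1.555, -0.236]
wrist_force: [-2.6, -0.3, 8.2]
width: 0.194
```

arm_command:
  series:
    - [[0,0,0,0.2,0,0,0],[0,0,0,0.1,0,0,0]]

```text
time: 22.5
tool_pos: [0.4816, 0.0879, 0.1299]
tcp_rot: [0.236, 1.555, -0.236]
wrist_force: [-3.5, -1.6, 7.1]
width: 0.191
```

arm_command:
  series:
    - [[0,0,0,0.2,0,0,0],[0,0,0,0.15,0,0,0]]

```text
time: 22.7
tool_pos: [0.4817, 0.0879, 0.1278]
tcp_rot: [0.235, 1.556, -0.236]
wrist_force: [-4.3, -1.2, 9.3]
width: 0.198
```

arm_command:
  series:
    - [[0,0,0,0.15,0,0,0],[0,0,0,0.1,0,0,0]]

```text
time: 22.9
tool_pos: [0.4818, 0.0879, 0.1271]
tcp_rot: [0.235, 1.556, -0.236]
wrist_force: [-4.3, -0.7, 9.8]
width: 0.192
```

arm_command:
  series:
    - [[0,0,0,0.1,0,0,0],[0,0,0,0,0,0,0],[0,0,0,-0.6,0,0,0],[0,0,0,-0.4,0,0,0],[0,0,0,0,0,0,0],[0,0,0,0,0,0,0]]

```text
time: 23.5
tool_pos: [0.482, 0.0881, 0.1379]
tcp_rot: [0.235, 1.556, -0.236]
wrist_force: [0.3, -1.1, 0.2]
width: 0.189
```

arm_command:
  series:
    - [[0,0,0,-0.3,0,0,0],[0,0,0,-0.9,0,0,0],[0,0,0,0,0,0,0]]

```text
time: 23.8
tool_pos: [0.481, 0.088, 0.149]
tcp_rot: [0.235, 1.558, -0.236]
wrist_force: [1.6, -0.2, -1.1]
width: 0.19
```

```bash
python3 st.py .4792 .0880 .1500 72.9; python3 look.py wrist w3; python3 - <<'E'
from g import *
for f in ("w2","w3"):
    c=load(f"pics/{f}.npz"); X=cloud(c); S=spots(); px=proj(c,np.c_[S,np.full(6,.041)]).round().astype(int)
    for i in (3,4,5):
        a,b=px[i]; b-=3; print(f,i+1,np.median(X[b-10:b+3,a-7:a+8,2]).round(4))
E
```

```text
t 23.8 pos [0.481 0.088 0.149] F [ 1.64 -0.22 -1.13] w 0.19
q [ 1.300e-01  3.000e-03  2.101e+00 -1.000e-03  1.038e+00 -1.140e+00] x axis [-3.e-04 -7.e-04 -1.e+00] yawjaw 72.8
tool shift cm [-0.1  -0.05 -0.18]
turn to vertical [-0.0018 -0.0001  0.0008]
w2 4 0.0407
w2 5 0.0406
w2 6 0.0437
w3 4 0.0406
w3 5 0.0406
w3 6 0.0405
```

View pics/w3.png

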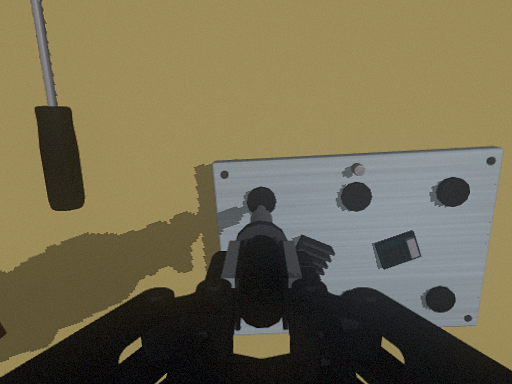

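arm_command:
  series:
    - [[0,0,0,-1,0,0,0],[0,0,0,-2,0,0,0],[0,0,0,-2,0,0,0],[0,0,0,-2,-0.5,0,0],[0,0,0,0,-2,0.6,0],[0,0,0,0,-3,1.2,0],[0,0,0,0,-3,1.2,0],[0,0,0,0,-3,1.2,0],[0,0,0,0,-3,1.2,0],[0,0,0,0,-3,1.2,0]]

```text
time: 24.85
tool_pos: [0.493, -0.1012, 0.2277]
tcp_rot: [0.229, 1.555, -0.229]
wrist_force: [-0.2, 0.0, -1.7]
width: 0.191
```

```bash
python3 st.py .5051 -.2296 .22 72.9
```

```text
t 24.85 pos [ 0.493  -0.1012  0.2277] F [-0.2   0.02 -1.73] w 0.191
q [-2.520e-01 -4.800e-02  1.996e+00  1.000e-03  1.190e+00 -1.531e+00] x axis [ 3.7e-03 -4.0e-04 -1.0e+00] yawjaw 73.27
tool shift cm [  0.78 -11.94   4.85]
turn to vertical [ 0.0064  0.0037 -0.0007]
```

arm_command:
  series:
    - [[0.0064,0.0037,0,0.1,-3,1.2,0],[0,0,0,0.1,-3,1.2,0],[0,0,0,0.1,-2,1,0],[0,0,0,0,-1.5,0.5,0],[0,0,0,0,-0.7,0.2,0],[0,0,0,0,0,0,0],[0,0,0,0,0,0,0]]

```text
time: 25.55
tool_pos: [0.5024, -0.2188, 0.2284]
tcp_rot: [0.238, 1.554, -0.238]
wrist_force: [0.4, 0.0, -0.6]
width: 0.194
```

```bash
python3 st.py .5051 -.2296 .20 72.9
```

```text
t 25.55 pos [ 0.5024 -0.2188  0.2284] F [ 0.44  0.01 -0.6 ] w 0.194
q [-4.570e-01  4.000e-02  1.907e+00  1.000e-03  1.192e+00 -1.724e+00] x axis [ 3.1e-03 -3.0e-04 -1.0e+00] yawjaw 72.6
tool shift cm [ 2.84 -0.96  0.57]
turn to vertical [-0.0052  0.0031 -0.0006]
```

arm_command:
  series:
    - [[-0.0052,0.0031,0,0,-0.9,0.5,0],[0,0,0,0,0,0,0],[0,0,0,1,0,0,0],[0,0,0,1.2,0,0,0],[0,0,0,1.0,0,0,0],[0,0,0,0.6,0,0,0],[0,0,0,0,0,0,0],[0,0,0,0,0,0,0]]

```text
time: 26.35
tool_pos: [0.5037, -0.2254, 0.1852]
tcp_rot: [0.233, 1.562, -0.228]
wrist_force: [0.7, -0.2, -1.0]
width: 0.195
```

```bash
python3 st.py .5051 -.2296 .16 72.9
```

```text
t 26.35 pos [ 0.5037 -0.2254  0.1852] F [ 0.68 -0.2  -1.04] w 0.195
q [-0.467  0.088  1.939  0.002  1.119 -1.745] x axis [-0.0033  0.0034 -1.    ] yawjaw 73.18
tool shift cm [ 2.52 -0.37  0.27]
turn to vertical [ 0.0048 -0.0042 -0.0023]
```

arm_command:
  series:
    - [[0.0048,-0.0042,-0.0023,0,-0.35,0.25,0],[0,0,0,0,0,0,0],[0,0,0,0,0,0,0]]

```text
time: 26.65
tool_pos: [0.5057, -0.2302, 0.186]
tcp_rot: [0.234, 1.556, -0.235]
wrist_force: [-0.2, 0.3, -0.2]
width: 0.193
```

```bash
python3 st.py .5051 -.2296 .16 72.9
```

```text
t 26.65 pos [ 0.5057 -0.2302  0.186 ] F [-0.16  0.27 -0.23] w 0.193
q [-0.472  0.091  1.935 -0.     1.114 -1.744] x axis [ 0.0016 -0.001  -1.    ] yawjaw 72.87
tool shift cm [ 2.6   0.04 -0.08]
turn to vertical [-0.0005  0.0018  0.0005]
```

Within 1 mm; descend gently (the pin goes in first).

arm_command:
  series:
    - [[0,0.0018,0,0.5,0,-0.05,0],[0,0,0,0.7,0,0,0],[0,0,0,0.7,0,0,0],[0,0,0,0.5,0,0,0],[0,0,0,0,0,0,0],[0,0,0,0,0,0,0]]

```text
time: 27.25
tool_pos: [0.5052, -0.2301, 0.16]
tcp_rot: [0.234, 1.558, -0.235]
wrist_force: [0.0, 0.3, -1.4]
width: 0.193
```

```bash
python3 st.py .5051 -.2296 .152 72.9
```

```text
t 27.25 pos [ 0.5052 -0.2301  0.16  ] F [ 0.04  0.29 -1.39] w 0.193
q [-4.720e-01  1.160e-01  1.958e+00 -1.000e-03  1.067e+00 -1.743e+00] x axis [-0.e+00 -6.e-04 -1.e+00] yawjaw 72.86
tool shift cm [ 0.8   0.05 -0.03]
turn to vertical [-0.0006  0.0001  0.0005]
```

arm_command:
  series:
    - [[0,0,0,0.4,0,0,0],[0,0,0,0.6,0,0,0],[0,0,0,0.6,0,0,0],[0,0,0,0.6,0,0,0],[0,0,0,0.6,0,0,0],[0,0,0,0.4,0,0,0],[0,0,0,0,0,0,0],[0,0,0,0,0,0,0]]

```text
time: 28.05
tool_pos: [0.5052, -0.2301, 0.1249]
tcp_rot: [0.234, 1.558, -0.235]
wrist_force: [-0.7, -0.0, -0.1]
width: 0.196
```

```bash
python3 st.py .5051 -.2296 .1100 72.9
```

```text
t 28.05 pos [ 0.5052 -0.2301  0.1249] F [-0.7  -0.   -0.07] w 0.196
q [-4.720e-01  1.550e-01  1.987e+00 -1.000e-03  1.000e+00 -1.743e+00] x axis [-4.e-04 -4.e-04 -1.e+00] yawjaw 72.86
tool shift cm [ 1.49  0.04 -0.02]
turn to vertical [-0.0007 -0.0003  0.0005]
```

arm_command:
  series:
    - [[0,0,0,0.4,0,0,0],[0,0,0,0.5,0,0,0],[0,0,0,0.3,0,0,0],[0,0,0,0.2,0,0,0],[0,0,0,0,0,0,0],[0,0,0,0,0,0,0]]

```text
time: 28.65
tool_pos: [0.5056, -0.2303, 0.1102]
tcp_rot: [0.234, 1.557, -0.235]
wrist_force: [-0.8, 0.5, -1.3]
width: 0.193
```

```bash
python3 st.py .5051 -.2296 .1097 72.9
```

```text
t 28.65 pos [ 0.5056 -0.2303  0.1102] F [-0.76  0.52 -1.3 ] w 0.193
q [-4.720e-01  1.720e-01  1.997e+00 -1.000e-03  9.710e-01 -1.743e+00] x axis [ 6.e-04 -9.e-04 -1.e+00] yawjaw 72.86
tool shift cm [ 0.05  0.05 -0.07]
turn to vertical [-0.0007  0.0009  0.0007]
```

arm_command:
  series:
    - [[0,0,0,0.06,0,0,0],[0,0,0,0,0,0,0],[0,0,0,0,0,0,0]]

```text
time: 28.95
tool_pos: [0.5059, -0.2305, 0.11]
tcp_rot: [0.234, 1.557, -0.236]
wrist_force: [-1.2, 0.4, -1.4]
width: 0.191
```

arm_command:
  series:
    - [[0,0,0,0,0,0,0.23],[0,0,0,0,0,0,0.26],[0,0,0,0,0,0,0.35],[0,0,0,0,0,0,0.5],[0,0,0,0,0,0,0.5],[0,0,0,0,0,0,0.5],[0,0,0,0,0,0,0.5]]

```text
time: 29.65
tool_pos: [0.507, -0.231, 0.1114]
tcp_rot: [0.233, 1.554, -0.236]
wrist_force: [0.1, 0.4, -0.3]
width: 0.5
```

```bash
python3 st.py .5051 -.2296 .2 72.9
```

```text
t 29.65 pos [ 0.507  -0.231   0.1114] F [ 0.06  0.43 -0.33] w 0.5
q [-4.720e-01  1.720e-01  1.996e+00 -1.000e-03  9.700e-01 -1.743e+00] x axis [ 0.0037 -0.0025 -1.    ] yawjaw 72.87
tool shift cm [-8.86  0.07 -0.18]
turn to vertical [-0.0005  0.0043  0.0013]
```

Released. Retreat straight up.

arm_command:
  series:
    - [[0,0.0043,0,-0.5,0,-0.15,0.5],[0,0,0,-1,0,0,0.5],[0,0,0,-1,0,0,0.5],[0,0,0,-1.5,0,0,0.5],[0,0,0,-2,0,0,0.5],[0,0,0,-2,0,0,0.5],[0,0,0,-2,0,0,0.5],[0,0,0,-1,0,0,0.5],[0,0,0,0,0,0,0.5],[0,0,0,0,0,0,0.5]]

```text
time: 30.65
tool_pos: [0.5062, -0.2308, 0.2324]
tcp_rot: [0.232, 1.554, -0.237]
wrist_force: [-0.9, -0.9, 0.3]
width: 0.5
```

```bash
python3 st.py .5051 -.2296 .2; python3 look.py side s4 ; python3 look.py wrist w4; python3 - <<'E'
from h import *
c=load("pics/w4.npz");X=cloud(c).reshape(-1,3)
for n,lo,hi,r in [("block",.068,.0745,.065),("top",.122,.136,.025),("mid",.09,.12,.03),("collar",.076,.083,.03)]:
    m=(X[:,2]>lo)&(X[:,2]<hi)&(np.hypot(X[:,0]-.5055,X[:,1]+.229)<r); P=X[m]
    if len(P)>10: rr=cv2.minAreaRect((P[:,:2]*1000).astype(np.float32)); print(n,len(P),np.round(rr[0],1),np.round(rr[1],1),np.median(P[:,2]).round(4))
E
```

```text
t 30.65 pos [ 0.5062 -0.2308  0.2324] F [-0.86 -0.85  0.32] w 0.5
q [-4.720e-01  5.200e-02  1.887e+00 -1.000e-03  1.198e+00 -1.743e+00] x axis [ 0.004  -0.0035 -1.    ] yawjaw 72.87
tool shift cm [ 3.24  0.09 -0.16]
turn to vertical [0.     0.0048 0.0022]
block 6877 [ 505.1 -229.3] [80.5 80.2] 0.0716
top 464 [ 505.5 -230. ] [17.  17.3] 0.1273
mid 208 [ 500.3 -228.5] [17.3  7. ] 0.1064
collar 330 [ 502.9 -229.4] [27.1 21.9] 0.0776
```

View pics/s4.png

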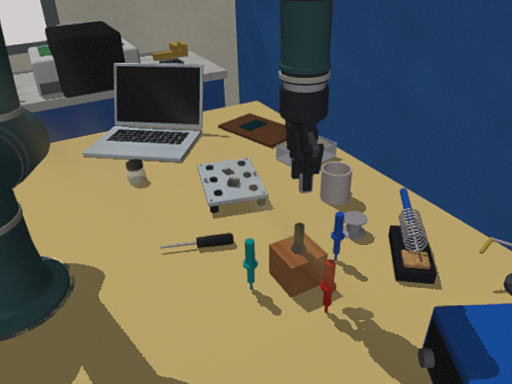

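View pics/w4.png

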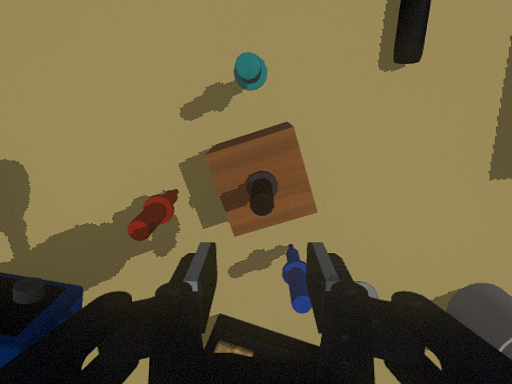

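```bash
python3 -c "
from workcell import bot
print(bot.finish_job())"
```

```text
the job is handed in; nothing more can be done
None
```

I found the high button, pressed it home, put the probe back in its block and handed the job in. It took about 31 s of the 72 s allowed.

- **High button:** it is the one at spot6, by my naming of the plate. The plate looks the same turned half round, so spot6 and spot1 could be swapped. Its top stood at about 44.3 mm by touch and 43.7–44 mm by camera depth.
- **Other buttons:** spots 1 to 4 felt seated at about 41 mm under light touches of 3 N or less. At spot 5 the pin went down to about 40 mm without a clear force. So it is certainly not the high one, but it may have barely been touched.
- **Press:** the button slid at about 9 N, and the force then rose to about 11 N against the stop. There was also a sideways force of about 4 N, so I estimate the total at about 12 N. The pin was roughly 2 mm off the button's centre.
- **Check after pressing:** spot 6 reads 40.5 mm by wrist depth, level with spots 4 and 5 at 40.6 mm.
- **Probe:** it stands upright in the block, with the grip top at 127.3 mm and the collar top at 77.6 mm, the same as before within measurement noise. The hand is open and about 85 mm clear above the probe's top.
- **Bystanders:** the last side and wrist pictures show the look-alikes and other objects where they were. This was by eye; I did not measure each one again.

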